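# Set dish and mixing cup on the ink balance

### The job

Get the balance ready for weighing ink: take the shallow dish from the sloping rack, lay it flat in the middle of the balance's pan and let go of it, and only then fetch the mixing cup and stand it upright in the centre of the dish. The pan's height is not known and it gives on a spring, so lower each piece gently until you feel it rest: do not drop it and do not push the pan hard down. Leave the tin, the jar and the ink knife where they are.

Things in the scene. Friction and masses are not known exactly. Their poses are not given: they have to be found in the camera images.
- rack: Fixed metal rack, 300 mm wide along y. Origin on the table under its middle, z up. Its board falls 30 degrees along +x (normal (0.5, 0, 0.866), facing away from the robot), surface 75 mm above the origin. Lip 16 mm high at the low edge, 10 mm high divider at y = 0. Bays at y = +65 and -65 (each +-12) mm: dish in one, cup in the other, any order, axes along the normal, touching the lip.
- dish: Loose squat round dish (the base), white ceramic, 62 mm outside diameter and 22 mm high with straight sides, 100 to 230 g. Origin: centre of its underside; z is its axis, towards the open side. Its top has a round well, 56 mm across and 4 mm deep (well floor 18 mm above the origin).
- cup: Loose open steel mixing cup (the top item), 72 mm high, 100 to 230 g. Origin: centre of its underside; z is its axis, towards the mouth. Foot 40 mm diameter up to 6 mm, flaring to a straight body of 62 mm diameter from 14 to 72 mm; wall 3 mm.
- scale: Fixed grey balance, base 150 x 170 mm, 51 mm high. Origin on the table under the pan's axis, z up. Flat round steel pan, 100 mm diameter, on a post set to a different height each time: empty pan top 87 to 132 mm above the table (not reported; find it by touch or sight). The pan sinks straight down on a spring, 2 N per mm, at most 12 mm.
- tin: Loose ink tin, 76 mm diameter, 85 mm high, bystander. Origin: centre of its underside.
- jar: Loose amber jar, 60 mm diameter, 100 mm high, bystander. Origin: centre of its underside.
- knife: Loose wide-bladed ink knife lying on the table, 200 mm long, bystander. Origin near its middle, x along it to the blade.
Mind the look-alikes: they are no part of the job. Leave any green look-alike of the cup alone. There is more than one size of the scale; the one meant has the size given above.

How it is judged:
By the outcome, as a careful person would: the job done as asked, in the order asked, and still so for the second after the job is handed in, with the robot touching nothing.
It also fails if it takes over 70 s, if anything falls off the work surface, if the arm or the gripper's body presses on something with over 40 N, if the wrist force passes 120 N, or if a joint passes its speed limit or range.

### The arm

A 7-joint arm with a two-finger parallel gripper is mounted at the origin on the work surface. World frame = base frame: x ahead of the robot, y to its left, z up, the work surface at z = 0. Lengths are in m, angles in rad, forces in N, time in s.
With the tool pointing down it reaches from about 0.4 to 0.85 m from the base axis. Payload 10.4 kg.
Tool frame: the origin (TCP) lies at the centre of the arm's flange, where the gripper is bolted on; the fingertips stand 182 mm ahead of it and the grasp point (between the pads) lies 164 mm ahead of it; z points along the fingers, y is the line along which they close (so a half turn about z gives the same grasp; the last joint's range is limited). The gripper opens to 87 mm and grips with 3 to 60 N. Pads are 19 mm wide; open, the fingers measure 117 mm over their backs; the gripper's body (75 mm by 190 mm) begins 51 mm behind the grasp point.
Start: joints at [1.266, 0.332, -0.065, 1.46, 0.022, 1.35, -0.088], TCP at [0.174, -0.6, 0.405] pointing down, gripper open.
Joint ranges: [-2.6, 2.6], [-0.5, 2.12], [-1.47, 1.34], [0.16, 2.42], [-1.27, 4.41], [0.06, 2.06], [-2.6, 2.6]. Speed limits (rad/s): [2.22, 2.22, 2.79, 2.79, 3.14, 3.14, 3.14].

### API

Orientations are given as a unit quaternion [x, y, z, w].
In Python, from bench import r, eyes, job gives the robot as it stands. The module is installed in compiled form; this text tells all that it offers.
- The arm moves only by the shell command python3 -m inch 'ROWS' [OPENING] [FORCE]. ROWS is JSON, a list of rows, each a list of 6 numbers: the shift along the tool's x, y, z normalised to -1 to 1, where 1 is 4 cm, then the turn, a rotation vector about the tool's x, y, z normalised to -1 to 1, where 1 is 0.12 rad. In form: [[x, y, z, wx, wy, wz], ...]. A call has exactly 5 rows; each row shifts and turns the commanded pose from where the row before left it, along the tool's axes as they then stand; what a row does not reach is not made up. A row lasts 1/12 s, in which the tool goes at most 41.7 mm and 7.16 degrees, less where a joint would pass 70% of its speed; a pose out of reach is approached as far as the arm can. A call with a number of a shift or a turn outside -1 to 1 is refused whole. A call with a gripper value outside its range is refused whole. OPENING is the gripper command: -1 is shut, 1 is fully open, values between are in proportion, set as the call begins (- or left out, the last holds). The fingers move at their own pace and stop on an object; FORCE is the grip in N (left out, the last holds). Time passes only in rows, so rows that do not move let the fingers close, or fill a call up. It gives the time, the measured TCP pose, the force, the opening and the grip force at its end, in the units of the state.
- r.read_state(): the state, without advancing time (a new reading comes with each control period).
- eyes.camera(name): name is "scene" or "top" or "wrist"; returns a dict with "pixels" (400x640x3 uint8, red, green, blue), "fx", "fy", "cx", "cy" (pixels), "D" ([k1, k2, p1, p2, k3] as OpenCV has them; the pictures are not rectified), "extrinsics" (4x4, takes a point from camera to world coordinates). Camera axes: x right, y down, z forward; pixel columns grow to the right and rows downward; lengths in m; the calibration is good to about 2 mm. A picture is of the moment at which its call begins. There is no depth.
- job.close_job(): hands the job in; it is judged then, once.
The state is a dict: "time": time; "joint_positions": joint angles; "joint_vel": joint speeds; "joint_torque": joint torques, N m; "ee_pos": TCP position; "eef_rot": TCP orientation; "ft_force": force on the tool from outside, world axes, zero at the start; "torque": the same for the moment, N m; "width": finger opening in m; "grip_force": force on a finger pad.
Only numpy, scipy, OpenCV 4.12 (cv2) and the standard library are available. Lean on these libraries where they do the work, as an engineer would, in place of code of your own. Each camera call takes 0.05 s, during which the arm holds its last target. There are 200 camera calls.

## Working session

There is one attempt and no reset: what is moved stays moved. The work goes in short steps, Python scripts to look and compute and a shell command to move; the robot and the scene stay as the last step left them, time stands still between calls to the robot, and variables do not carry over. Pictures are saved under pics/ and viewed, at most 14 in all, crops included, and the job is handed in when it is done.

```bash
mkdir -p pics; ls; python3 - <<'E'
from bench import r,eyes
import cv2
s=r.read_state(); print(s)
for n in("scene","top"):
    c=eyes.camera(n); cv2.imwrite(f"pics/{n}0.png",c["pixels"][:,:,::-1]); print(n,c["fx"],c["fy"],c["cx"],c["cy"],c["D"],c["extrinsics"])
E
```

```text
pics
{'time': 0.0, 'joint_positions': array([ 1.26642238,  0.33289348, -0.06469716,  1.4609474 ,  0.02161462,
        1.34990839, -0.08848585]), 'joint_vel': array([ 0.00144784,  0.00059249, -0.00133462,  0.00134496,  0.000286  ,
       -0.00096647, -0.0007642 ]), 'joint_torque': array([ 9.29881111e-06, -6.23253679e+01,  2.46242451e-02, -3.89898491e+01,
       -6.12919056e-02,  3.97297984e-02,  1.58205298e-04]), 'ee_pos': array([ 0.17375358, -0.60022806,  0.40393735]), 'eef_rot': array([ 9.90089058e-01,  1.40439042e-01, -1.43547320e-04, -7.16048599e-04]), 'ft_force': array([-0.72885822,  0.32118946, -0.15520664]), 'torque': array([ 0.01368964,  0.0032648 , -0.03693374]), 'grip_force': 0.0, 'width': 0.0868720701383099}
scene 478.96848830946806 478.96848830946806 315.4831374519565 196.17345211211537 [-0.06953014  0.          0.          0.          0.        ] [[-0.72170263  0.41469886 -0.55422935  1.2969218 ]
 [ 0.6921929   0.42799061 -0.58111361  0.82060565]
 [-0.0037822  -0.80302484 -0.59593355  0.96348719]
 [ 0.          0.          0.          1.        ]]
top 385.14071119879793 385.14071119879793 320.70938239661047 194.9620571673226 [-0.09616178  0.          0.          0.          0.        ] [[-0.01811319 -0.99570941  0.09074515  0.36617799]
 [-0.99964386  0.01981392  0.01787602 -0.0543074 ]
 [-0.01959734 -0.09038904 -0.9957137   1.2330871 ]
 [ 0.          0.          0.          1.        ]]
```

View pics/scene0.png

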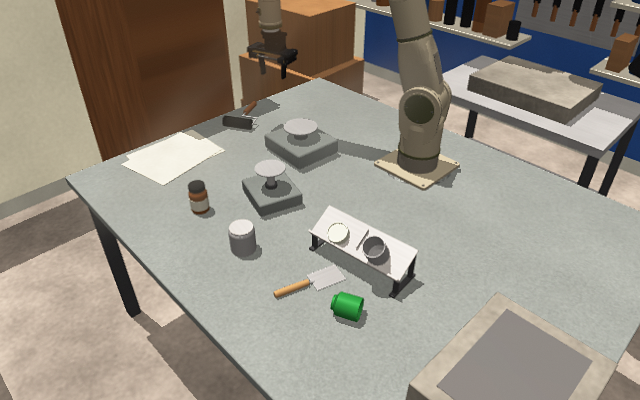

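View pics/top0.png

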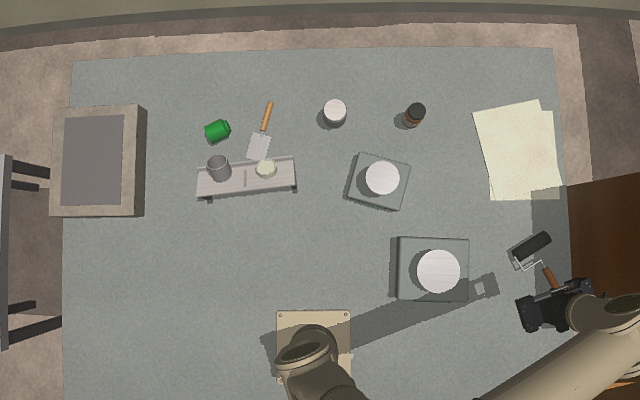

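The top view shows the dish at (265,170) and the steel cup at (219,168) in the rack, with a green look-alike cup at (217,130). There are two balances, at (379,180) and (432,269). The tin is at (334,112), which could pass for a dish or cup from above, the jar at (415,115) and the knife at (262,132). A close crop will decide which balance is meant.

```bash
cat > h.py <<'E'
import numpy as np,cv2
from bench import r,eyes
from scipy.spatial.transform import Rotation as R
def ray(c,px):
    K=np.array([[c["fx"],0,c["cx"]],[0,c["fy"],c["cy"]],[0,0,1]])
    u=cv2.undistortPoints(np.array(px,float).reshape(-1,1,2),K,np.array(c["D"])).reshape(-1,2)
    E=np.array(c["extrinsics"]); return E[:3,3],np.c_[u,np.ones(len(u))]@E[:3,:3].T
def onz(c,px,z):
    o,d=ray(c,px); return o+d*((z-o[2])/d[:,2])[:,None]
def proj(c,P):
    K=np.array([[c["fx"],0,c["cx"]],[0,c["fy"],c["cy"]],[0,0,1]]); E=np.linalg.inv(np.array(c["extrinsics"]))
    return cv2.projectPoints(np.array(P,float).reshape(-1,3),cv2.Rodrigues(E[:3,:3])[0],E[:3,3],K,np.array(c["D"]))[0].reshape(-1,2)
E
python3 - <<'E'
from h import *
import pickle
cs={n:eyes.camera(n) for n in("top","scene")}; pickle.dump(cs,open("c0.pkl","wb"))
t=cs["top"]["pixels"][:,:,::-1]; 
a=cv2.resize(t[140:310,335:475],None,fx=3.5,fy=3.5,interpolation=3)  # 490x595
b=cv2.resize(t[145:215,190:305],(310,189),interpolation=3)
s=cs["scene"]["pixels"][:,:,::-1]; b2=cv2.resize(s[200:300,300:425],(310,248),interpolation=3)
o=np.zeros((595,800,3),np.uint8);o[:,:490]=a;o[:189,490:]=b;o[200:448,490:]=b2
cv2.imwrite("pics/crop1.png",o)
E
```

```text
(no output)
```

View pics/crop1.png

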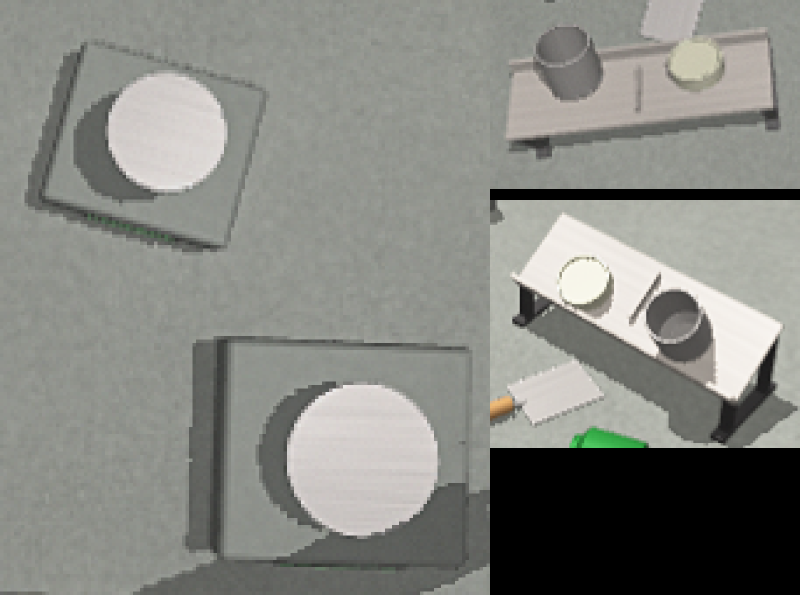

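```bash
cat > m.py <<'E'
from h import *
import pickle
cs=pickle.load(open("c0.pkl","rb")); T,S=cs["top"],cs["scene"]
A=np.array
for nm,q in(("A",[(86,42),(266,92),(224,247),(42,199)]),("B",[(229,340),(468,350),(466,567),(219,557)])):
    P=onz(T,A([335,140])+A(q)/3.5,.051)[:,:2]; print(nm,P.round(3).tolist(),np.linalg.norm(np.roll(P,-1,0)-P,axis=1).round(3),"ctr",P.mean(0))
for nm,q in(("panA",[(106,132),(228,132),(167,71),(167,193)]),("panB",[(286,459),(438,459),(362,382),(362,536)])):
  for z in(.087,.11,.132):
    P=onz(T,A([335,140])+A(q)/3.5,z)[:,:2]; print(nm,z,np.linalg.norm(P[0]-P[1]),np.linalg.norm(P[2]-P[3]),P.mean(0))
tb=lambda p:A([190,145])+(A(p)-[490,0])/2.696
sb=lambda p:A([300,200])+(A(p)-[490,200])/2.48
def tri(p,q):
    o1,d1=ray(T,[p]);o2,d2=ray(S,[q]);d1=d1[0];d2=d2[0]
    t=np.linalg.lstsq(np.c_[d1,-d2],o2-o1,rcond=None)[0]; a=o1+d1*t[0];b=o2+d2*t[1]; return (a+b)/2,np.linalg.norm(a-b)
print("panA tri",tri(A([335,140])+A([167,132])/3.5,(270,169)))
print("dish top",tri(tb((696,59)),sb((584,281)))); print("cup mouth",tri(tb((564,49)),sb((676,318))))
for q in([(510,64),(769,33)],[(507,138),(776,107)]):
    P=onz(T,[tb(p) for p in q],.07);d=P[1]-P[0];print("edge",P,np.degrees(np.arctan2(d[1],d[0])),np.linalg.norm(d))
E
python3 m.py
```

```text
A [[0.606, -0.157], [0.558, -0.315], [0.421, -0.273], [0.466, -0.114]] [0.166 0.143 0.165 0.146] ctr [ 0.5127631  -0.21460942]
B [[0.34, -0.274], [0.326, -0.486], [0.137, -0.477], [0.152, -0.26]] [0.212 0.189 0.217 0.188] ctr [ 0.23871981 -0.3743413 ]
panA 0.087 0.10478742508349183 0.10548218650120275 [ 0.51899182 -0.22070266]
panA 0.11 0.10268452140087148 0.10336534014995892 [ 0.51592511 -0.21736339]
panA 0.132 0.10067304831314773 0.10134053059659523 [ 0.51299174 -0.21416931]
panB 0.087 0.13011556158299356 0.1293790239566442 [ 0.23760371 -0.37785457]
panB 0.11 0.12750436569378198 0.1267826091128261 [ 0.24018397 -0.37136153]
panB 0.132 0.125006700060623 0.12429908187091321 [ 0.24265205 -0.3651508 ]
panA tri (array([ 0.51358324, -0.21503319,  0.11632894]), np.float64(0.003787903748461505))
dish top (array([0.55722353, 0.1308524 , 0.08746963]), np.float64(0.005417217728055765))
cup mouth (array([0.56519503, 0.26954686, 0.12798039]), np.float64(0.005027037341791761))
edge [[0.56151902 0.34782389 0.07      ]
 [0.59005547 0.0480077  0.07      ]] -84.56297727781688 0.3011711702986854
edge [[0.47601793 0.35020124 0.07      ]
 [0.50508128 0.04100376 0.07      ]] -84.63019861079324 0.3105604036585961
```

The target is the balance at (379,180). Its base measures about 145 x 165 mm; the one at (432,269) is about 190 x 215 mm. The rack yaw is about 5.4°. Next I plan the travel to a viewing pose along the rack normal.

```bash
cat > go.py <<'E'
from h import *
psi=np.radians(5.4)
def rackR(psi=psi):
    n=np.array([.5*np.cos(psi),.5*np.sin(psi),.8660254]); y=np.array([-np.sin(psi),np.cos(psi),0])
    z=-n; yy=-y; return np.c_[np.cross(yy,z),yy,z]
def downR(psi):
    return np.c_[[np.cos(psi),np.sin(psi),0],[np.sin(psi),-np.cos(psi),0],[0,0,-1]]
def plan(p,Rt):
    s=r.read_state(); Rc=R.from_quat(s["eef_rot"]).as_matrix()
    print("t",round(s["time"],2),"pos",s["ee_pos"].round(4),"F",s["ft_force"].round(2),"w",round(s["width"],4))
    d=np.array(p)-s["ee_pos"]
    print("turn units",(R.from_matrix(Rc.T@Rt).as_rotvec()/.12).round(2),"| shift units before turn",(Rc.T@d/.04).round(2),"after turn",(Rt.T@d/.04).round(2))
E
python3 -c "
from go import *
plan([.71,.214,.38],downR(psi)); plan([.71,.214,.38],rackR())"
```

```text
t 0.2 pos [ 0.1738 -0.6003  0.4043] F [-0.41 -0.13  0.5 ] w 0.087
turn units [-0.01  0.    1.56] | shift units before turn [ 18.54 -15.82   0.62] after turn [ 15.26 -19.     0.61]
t 0.2 pos [ 0.1738 -0.6003  0.4043] F [-0.41 -0.13  0.5 ] w 0.087
turn units [ 0.4  -4.35  1.53] | shift units before turn [ 18.54 -15.82   0.62] after turn [ 13.52 -19.    -7.1 ]
```

```bash
python3 -m inch '[[0,0,0,0,0,0.78],[0,0,0,0,0,0.78],[0.6,-0.75,0,0,0,0],[0.6,-0.75,0,0,0,0],[0.6,-0.75,0,0,0,0]]' 1 20
python3 -m inch '[[0.6,-0.75,0,0,0,0],[0.6,-0.75,0,0,0,0],[0.6,-0.75,0,0,0,0],[0.6,-0.75,0,0,0,0],[0.6,-0.75,0,0,0,0]]'
python3 -m inch '[[0.6,-0.75,0,0,0,0],[0.6,-0.75,0,0,0,0],[0.6,-0.75,0,0,0,0],[0.6,-0.75,0,0,0,0],[0.6,-0.75,0,0,0,0]]'
python3 -c "
from go import *
plan([.71,.214,.38],rackR())"
```

```text
time: 0.62
ee_pos: [0.2373, -0.5028, 0.4043]
eef_rot: [0.999, 0.047, -0.0, -0.0]
ft_force: [1.5, -0.1, -0.0]
width: 0.087
grip_force: 0.0
time: 1.03
ee_pos: [0.3429, -0.3415, 0.4048]
eef_rot: [0.999, 0.047, -0.0, 0.0]
ft_force: [0.7, -0.0, -0.6]
width: 0.0869
grip_force: 0.0
time: 1.45
ee_pos: [0.4481, -0.1808, 0.4049]
eef_rot: [0.999, 0.047, 0.0, 0.0]
ft_force: [0.6, -0.7, 0.1]
width: 0.0864
grip_force: 0.0
t 1.45 pos [ 0.4481 -0.1808  0.4049] F [ 0.62 -0.72  0.15] w 0.0864
turn units [ 0.   -4.37  0.  ] | shift units before turn [ 7.45 -9.21  0.62] after turn [ 6.76 -9.21 -3.18]
```

```bash
python3 -m inch '[[0.6,-0.77,0,0,0,0],[0.6,-0.77,0,0,0,0],[0.6,-0.77,0,0,0,0],[0.6,-0.77,0,0,0,0],[0.6,-0.77,0,0,0,0]]' 
python3 -m inch '[[0.6,-0.77,0,0,0,0],[0.6,-0.77,0,0,0,0],[0.6,-0.77,0,0,0,0],[0.6,-0.77,0,0,0,0],[0.6,-0.77,0,0,0,0]]'
python3 -m inch '[[0.6,-0.6,0,0,0,0],[0,0,0,0,-0.9,0],[0,0,0,0,-0.9,0],[0,0,0,0,-0.9,0],[0,0,0,0,-0.9,0]]'
python3 -m inch '[[0.6,-0.6,0,0,-0.77,0],[0,0,0,0,0,0],[0,0,0,0,0,0],[0,0,0,0,0,0],[0,0,0,0,0,0]]'
python3 -c "
from go import *
import pickle
plan([.71,.214,.38],rackR())
print(r.read_state()['joint_positions'].round(2))
c=eyes.camera('wrist');pickle.dump(c,open('w1.pkl','wb'));cv2.imwrite('pics/w1.png',c['pixels'][:,:,::-1])
print(proj(c,[[.557,.131,.087],[.565,.27,.128]]))"
```

```text
time: 1.87
ee_pos: [0.5531, -0.0163, 0.4048]
eef_rot: [0.999, 0.047, 0.0, 0.0]
ft_force: [1.3, -0.3, -0.3]
width: 0.0872
grip_force: 0.0
time: 2.28
ee_pos: [0.6583, 0.1481, 0.4043]
eef_rot: [0.999, 0.047, -0.0, 0.0]
ft_force: [1.0, -0.9, 1.0]
width: 0.0871
grip_force: 0.0
time: 2.7
ee_pos: [0.6792, 0.173, 0.4046]
eef_rot: [0.975, 0.046, -0.217, 0.01]
ft_force: [-0.4, 0.1, -0.5]
width: 0.0873
grip_force: 0.0
time: 3.12
ee_pos: [0.6982, 0.1982, 0.3964]
eef_rot: [0.965, 0.045, -0.258, 0.012]
ft_force: [0.3, -0.3, 0.4]
width: 0.0873
grip_force: 0.0
t 3.12 pos [0.6982 0.1982 0.3964] F [ 0.32 -0.33  0.38] w 0.0873
turn units [ 0.   -0.01 -0.  ] | shift units before turn [ 0.49 -0.37  0.19] after turn [ 0.49 -0.37  0.19]
[-0.07  0.85 -0.58  0.82  0.21  2.05 -2.  ]
[[362.30603968 161.62987548]
 [231.76584917 171.37136486]]
```

View pics/w1.png

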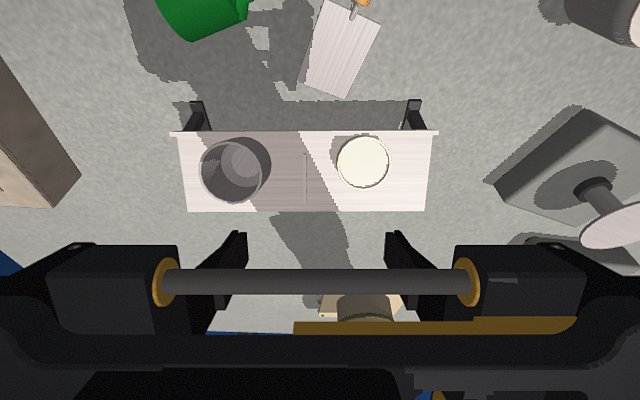

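The wrist view looks straight down the rack normal, with the dish top at (362,162), the cup mouth at (232,171) and the lip horizontal at row 132. These agree with my estimates to about 1 px. I'll triangulate all three views together.

```bash
cat > tri.py <<'E'
from go import *
import pickle
cs=pickle.load(open("c0.pkl","rb")); W=pickle.load(open("w1.pkl","rb"))
hsv=cv2.cvtColor(W["pixels"],cv2.COLOR_RGB2HSV)[120:215,320:420]
px=W["pixels"][120:215,320:420].astype(int); m=((px[:,:,0]-px[:,:,2]>14)&(px[:,:,0]>190)).astype(np.uint8)
cn=max(cv2.findContours(m,0,1)[0],key=cv2.contourArea); e=cv2.fitEllipse(cv2.convexHull(cn)); print("ellipse",e[0][0]+320,e[0][1]+120,e[1],"fx",W["fx"])
def ls(L):
    M=np.zeros((3,3));b=np.zeros(3)
    for c,p in L:
        o,d=ray(c,[p]);d=d[0]/np.linalg.norm(d[0]);Q=np.eye(3)-np.outer(d,d);w=1/np.linalg.norm(o-[.56,.2,.1])**2;M+=w*Q;b+=w*Q@o
    return np.linalg.solve(M,b)
tb=lambda p:np.array([190,145])+(np.array(p)-[490,0])/2.696
sb=lambda p:np.array([300,200])+(np.array(p)-[490,200])/2.48
D=ls([(cs["top"],tb((696,59))),(cs["scene"],sb((584,281))),(W,(e[0][0]+320,e[0][1]+120))])
C=ls([(cs["top"],tb((564,49))),(cs["scene"],sb((676,318))),(W,(232,171))])
n=-rackR()[:,2];y=-rackR()[:,1]
print("dish",D,"cup",C,"board height along n: dish",n@D-.022,"cup",n@C-.072,"along x:",rackR()[:,0]@D,rackR()[:,0]@C,"y",y@D,y@C)
lip=onz(W,[(170,133),(438,132),(188,211),(430,211)],.07);print(lip)
print("divider/edges in y: ",lip@y)
E
python3 tri.py
```

```text
ellipse 363.9941062927246 162.5077896118164 (49.444889068603516, 57.13585662841797) fx 280.5450823105916
dish [0.55717818 0.12939208 0.08852812] cup [0.56550958 0.2696761  0.1279994 ] board height along n: dish 0.3381087371058717 cup 0.3330400254945421 along x: 0.446670384028258 0.4455511104772437 y 0.07638273839149468 0.21526011854047655
[[0.56371565 0.3503195  0.07      ]
 [0.59343831 0.05071955 0.07      ]
 [0.42744009 0.36197405 0.07      ]
 [0.4612045  0.00659471 0.07      ]]
divider/edges in y:  [ 0.29571444 -0.00535302  0.32014193 -0.03683774]
```

```bash
cat >> go.py <<'E'
def rk(x,y,h):
    M=rackR(); return M@np.array([x,-y,-h])
E
python3 -c "
from go import *
print(rk(.446,.0764,.5225)); plan(rk(.446,.0764,.57),rackR()); plan(rk(.446,.0764,.5225),rackR())"
```

```text
[0.63743384 0.13699582 0.22949827]
t 3.17 pos [0.6981 0.1979 0.397 ] F [ 0.08 -0.23 -0.05] w 0.0873
turn units [ 0.   -0.02 -0.  ] | shift units before turn [0.66 1.37 3.27] after turn [0.66 1.37 3.26]
t 3.17 pos [0.6981 0.1979 0.397 ] F [ 0.08 -0.23 -0.05] w 0.0873
turn units [ 0.   -0.02 -0.  ] | shift units before turn [0.65 1.37 4.45] after turn [0.66 1.37 4.45]
```

```bash
python3 -m inch '[[0.33,0.68,0,0,0,0],[0.33,0.69,0,0,0,0],[0,0,0.9,0,0,0],[0,0,0.9,0,0,0],[0,0,0.7,0,0,0]]'
python3 -m inch '[[0,0,0.4,0,0,0],[0,0,0.4,0,0,0],[0,0,0,0,0,0],[0,0,0,0,0,0],[0,0,0,0,0,0]]'
python3 -c "
from go import *
plan(rk(.446,.0764,.57),rackR()); plan(rk(.446,.0764,.5225),rackR())
c=eyes.camera('wrist');cv2.imwrite('pics/w2.png',c['pixels'][:,:,::-1])
print(r.read_state()['joint_positions'].round(2))
print(proj(c,[rk(.446,.0764,.3575)]))"
```

```text
time: 3.58
ee_pos: [0.6753, 0.1398, 0.2952]
eef_rot: [0.965, 0.044, -0.258, 0.012]
ft_force: [0.4, 0.5, -0.8]
width: 0.0871
grip_force: 0.0
time: 4.0
ee_pos: [0.6611, 0.1398, 0.2695]
eef_rot: [0.965, 0.045, -0.257, 0.012]
ft_force: [-0.2, 0.2, -0.2]
width: 0.0867
grip_force: 0.0
t 4.0 pos [0.6611 0.1398 0.2695] F [-0.24  0.24 -0.19] w 0.0867
turn units [-0.   -0.02 -0.  ] | shift units before turn [-0.02  0.01 -0.02] after turn [-0.02  0.01 -0.02]
t 4.0 pos [0.6611 0.1398 0.2695] F [-0.24  0.24 -0.19] w 0.0867
turn units [-0.   -0.02 -0.  ] | shift units before turn [-0.02  0.01  1.16] after turn [-0.02  0.01  1.16]
[ 0.01  0.78 -0.45  1.18  0.16  1.75 -1.89]
[[316.70851411 228.31363813]]
```

View pics/w2.png

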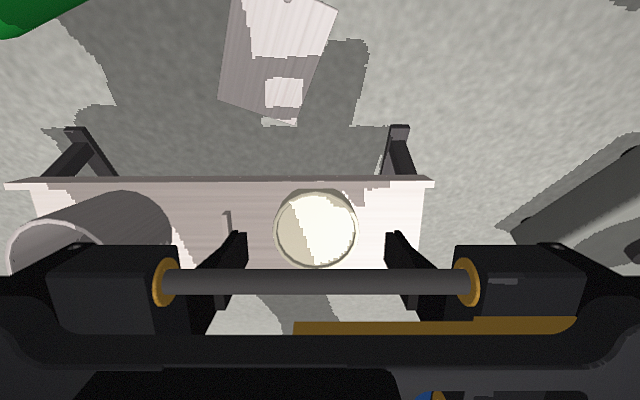

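The dish sits centred between the fingers, at (315,228) with the finger tips at columns 247 and 385. I'm going down.

```bash
python3 -m inch '[[0,0,0.4,0,0,0],[0,0,0.3,0,0,0],[0,0,0.25,0,0,0],[0,0,0.1,0,0,0],[0,0,0,0,0,0]]'
python3 -m inch '[[0,0,0.05,0,0,0],[0,0,0.05,0,0,0],[0,0,0,0,0,0],[0,0,0,0,0,0],[0,0,0,0,0,0]]'
```

```text
time: 4.47
ee_pos: [0.6405, 0.1382, 0.2333]
eef_rot: [0.965, 0.046, -0.257, 0.012]
ft_force: [2.6, 0.9, 9.6]
width: 0.0868
grip_force: 4.8
time: 4.88
ee_pos: [0.6398, 0.1382, 0.2334]
eef_rot: [0.966, 0.045, -0.255, 0.012]
ft_force: [7.1, 0.7, 30.4]
width: 0.0871
grip_force: 14.6
```

```bash
python3 -m inch '[[0,0,-0.1,0,0,0],[0,0,-0.1,0,0,0],[0,0,-0.05,0,0,0],[0,0,0,0,0,0],[0,0,0,0,0,0]]'
python3 -c "
from go import *
s=r.read_state();print(-rackR()[:,2]@s['ee_pos'],s['torque'],s['ft_force'])
a=eyes.camera('wrist')['pixels'][150:350,160:480,::-1];b=eyes.camera('scene')['pixels'][180:300,290:440,::-1]
o=np.zeros((600,800,3),np.uint8);o[:250,:400]=cv2.resize(a,(400,250));o[:320,400:]=cv2.resize(b,(400,320),interpolation=3)
t=eyes.camera('top')['pixels'][130:220,180:320,::-1];o[330:587,:400]=cv2.resize(t,(400,257),interpolation=3)
cv2.imwrite('pics/c3.png',o)"
```

```text
time: 5.3
ee_pos: [0.6427, 0.1384, 0.2357]
eef_rot: [0.965, 0.046, -0.259, 0.012]
ft_force: [-0.1, -0.3, -0.1]
width: 0.087
grip_force: 0.0
0.5305728033138679 [ 0.10840817 -0.60735947 -0.01623892] [-0.06623258 -0.33561577 -0.13464732]
```

View pics/c3.png

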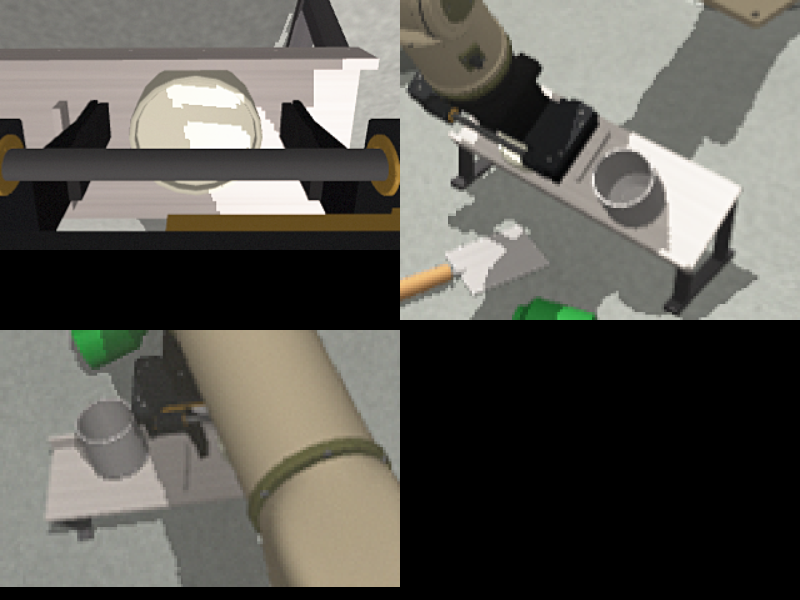

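```bash
python3 -m inch '[[0,0,0,0,0,0],[0,0,0,0,0,0],[0,0,0,0,0,0],[0,0,0,0,0,0],[0,0,0,0,0,0]]' 0.3 20
python3 -m inch '[[0,0,0,0,0,0],[0,0,0,0,0,0],[0,0,0,0,0,0],[0,0,0,0,0,0],[0,0,0,0,0,0]]' 0.2 20
```

```text
time: 5.87
ee_pos: [0.6427, 0.1384, 0.236]
eef_rot: [0.965, 0.046, -0.259, 0.012]
ft_force: [1.3, 0.3, -1.7]
width: 0.062
grip_force: 9.5
time: 6.28
ee_pos: [0.6427, 0.1384, 0.236]
eef_rot: [0.965, 0.046, -0.259, 0.012]
ft_force: [-0.2, -0.6, -1.9]
width: 0.0621
grip_force: 20.0
```

```bash
python3 -m inch '[[0,0,-0.2,0,0,0],[0,0,-0.5,0,0,0],[0,0,-0.8,0,0,0],[0,0,-0.9,0,0,0],[0,0,-0.9,0,0,0]]' - 25
python3 -m inch '[[0,0,-0.5,0,0.4,0],[0,0,-0.2,0,0.8,0],[0,0,0,0,0.8,0],[0,0,0,0,0.8,0],[0,0,0,0,0.8,0]]'
python3 -m inch '[[0,0,0,0,0.5,0],[0,0,0,0,0.26,0],[0,0,0,0,0,0],[0,0,0,0,0,0],[0,0,0,0,0,0]]'
python3 -c "
from go import *
plan([.514,-.215,.36],downR(psi))"
```

```text
time: 6.7
ee_pos: [0.7089, 0.1445, 0.3522]
eef_rot: [0.965, 0.046, -0.259, 0.012]
ft_force: [2.4, 0.3, -1.9]
width: 0.062
grip_force: 25.0
time: 7.12
ee_pos: [0.7223, 0.1462, 0.3754]
eef_rot: [0.998, 0.047, -0.044, 0.002]
ft_force: [-0.7, -0.2, -2.0]
width: 0.0615
grip_force: 25.0
time: 7.53
ee_pos: [0.7221, 0.146, 0.3747]
eef_rot: [0.999, 0.047, -0.001, 0.0]
ft_force: [-0.4, -0.4, -2.6]
width: 0.0617
grip_force: 25.0
t 7.53 pos [0.7221 0.146  0.3747] F [-0.4  -0.36 -2.59] w 0.0617
turn units [0.   0.02 0.  ] | shift units before turn [-6.03  8.49  0.38] after turn [-6.03  8.49  0.37]
```

```bash
python3 -m inch '[[-0.2,0.3,0,0,0,0],[-0.4,0.6,0,0,0,0],[-0.5,0.7,0,0,0,0],[-0.5,0.7,0,0,0,0],[-0.5,0.7,0,0,0,0]]'
python3 -m inch '[[-0.5,0.7,0,0,0,0],[-0.5,0.7,0,0,0,0],[-0.5,0.7,0,0,0,0],[-0.5,0.7,0,0,0,0],[-0.5,0.7,0,0,0,0]]'
python3 -m inch '[[-0.5,0.7,0,0,0,0],[-0.5,0.7,0,0,0,0],[-0.4,0.5,0,0,0,0],[-0.1,0.1,0,0,0,0],[0,0,0,0,0,0]]'
python3 -m inch '[[0,0,0,0,0,0],[0,0,0,0,0,0],[0,0,0,0,0,0],[0,0,0,0,0,0],[0,0,0,0,0,0]]'
python3 -c "
from go import *
plan([.514,-.215,.36],downR(psi))
cs={n:eyes.camera(n) for n in ('top','scene','wrist')}
import pickle;pickle.dump(cs,open('p1.pkl','wb'))
o=np.zeros((600,800,3),np.uint8)
o[:250,:400]=cv2.resize(cs['wrist']['pixels'][:,:,::-1],(400,250));
b=cs['scene']['pixels'][90:220,225:345,::-1];o[:433,400:]=cv2.resize(b,(400,433),interpolation=3)
t=cs['top']['pixels'][140:220,335:425,::-1];o[255:575,:360]=cv2.resize(t,(360,320),interpolation=3)
cv2.imwrite('pics/c4.png',o)
print(proj(cs['wrist'],[[.514,-.215,.12]]))"
```

```text
time: 7.95
ee_pos: [0.6491, 0.0175, 0.3744]
eef_rot: [0.999, 0.047, -0.001, -0.0]
ft_force: [0.5, -0.1, -2.7]
width: 0.0617
grip_force: 25.0
time: 8.37
ee_pos: [0.5626, -0.1315, 0.375]
eef_rot: [0.999, 0.047, -0.001, -0.0]
ft_force: [1.1, -1.0, -1.9]
width: 0.0615
grip_force: 25.0
time: 8.78
ee_pos: [0.5104, -0.2177, 0.3751]
eef_rot: [0.999, 0.045, -0.001, 0.0]
ft_force: [-0.0, 0.5, -1.2]
width: 0.0617
grip_force: 25.0
time: 9.2
ee_pos: [0.5117, -0.2148, 0.375]
eef_rot: [0.999, 0.048, -0.001, -0.0]
ft_force: [0.3, -0.6, -1.6]
width: 0.0619
grip_force: 25.0
t 9.2 pos [ 0.5117 -0.2148  0.375 ] F [ 0.3  -0.61 -1.62] w 0.0619
turn units [-0.    0.01  0.01] | shift units before turn [0.06 0.01 0.37] after turn [0.06 0.01 0.37]
[[316.16710281 205.38039192]]
```

View pics/c4.png

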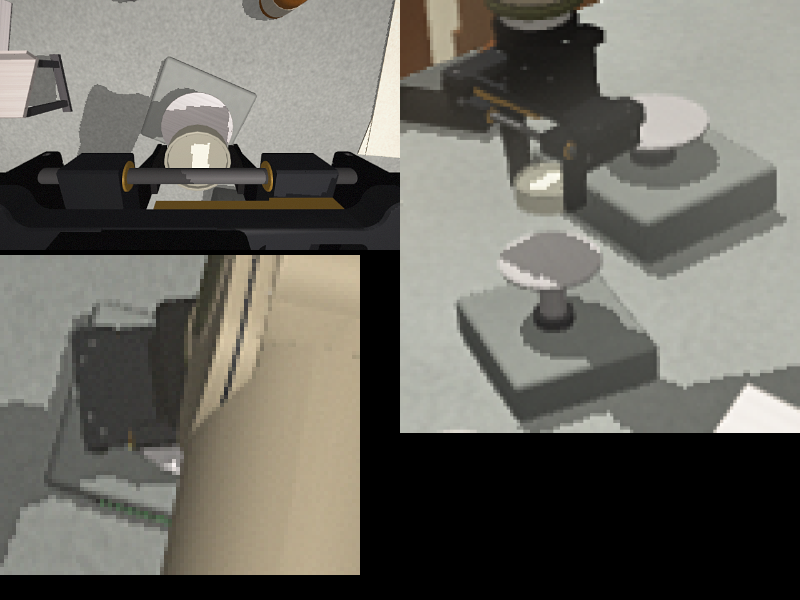

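```bash
python3 -c "
from go import *
import pickle
c=pickle.load(open('p1.pkl','rb'))['wrist']; a=np.linspace(0,2*np.pi,200)
def ci(x,y,z,rad): 
    p=proj(c,np.c_[x+rad*np.cos(a),y+rad*np.sin(a),z+0*a]); return np.r_[p.min(0),p.max(0)].round(1)
for z in(.1,.11,.12,.13): print(z,ci(.514,-.215,z,.05))
for h in (.158,.163,.168): print('dish top',h,ci(.5117,-.2148,.375-h,.031))
cv2.imwrite('pics/c5.png',cv2.resize(c['pixels'][135:290,240:400,::-1],(800,775))[:600])
"
```

```text
0.1 [263.6 145.7 368.7 246.3]
0.11 [261.7 147.  370.7 251. ]
0.12 [259.6 148.3 372.8 256. ]
0.13 [257.3 149.9 375.1 261.4]
dish top 0.158 [259.8 211.6 371.4 310.8]
dish top 0.163 [261.5 208.5 369.7 305.2]
dish top 0.168 [263.1 205.6 368.2 300. ]
```

View pics/c5.png

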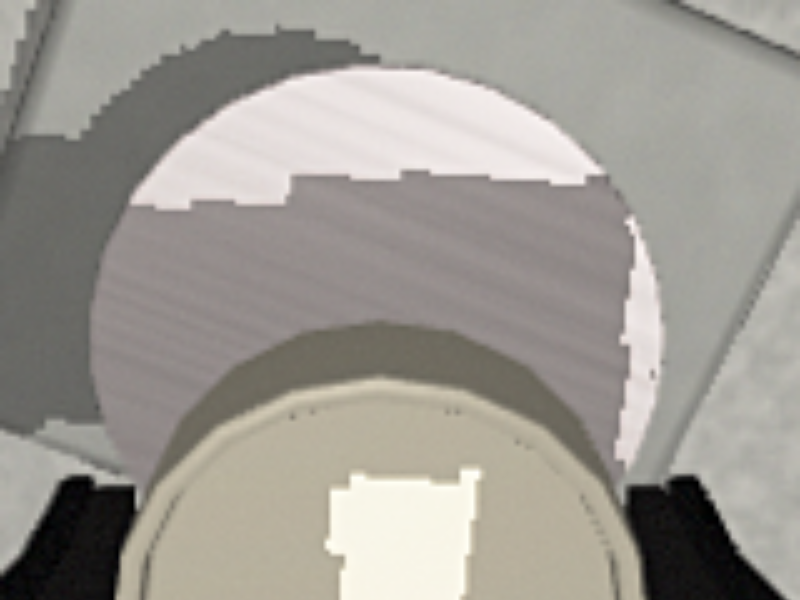

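```bash
python3 -c "
from go import *
import pickle
from scipy.optimize import least_squares
c=pickle.load(open('p1.pkl','rb'))['wrist']; a=np.linspace(0,2*np.pi,400)
M=downR(psi)
def ci(dx,dy,h):
    P=np.array([.5117,-.2148,.375])+(M@np.c_[dx+.031*np.cos(a),dy+.031*np.sin(a),h+0*a].T).T
    p=proj(c,P); return p[:,0].min(),p[:,0].max(),p[:,1].min()
f=lambda v:np.array([*ci(v[0],v[1],v[2]),ci(v[0],v[1],v[2]+.022)[2]])-[263,369.4,210.4,199.6]
s=least_squares(f,[0,0,.165],diff_step=1e-3,x_scale=.01);print(s.x,s.fun)"
```

```text
[-0.0021808   0.00034792  0.16537837] [ 0.04925549 -0.0492534   0.42386575 -0.48150121]
```

```bash
python3 -m inch '[[0.12,0,0.3,0,0,0],[0,0,0.4,0,0,0],[0,0,0.3,0,0,0],[0,0,0.2,0,0,0],[0,0,0.1,0,0,0]]'
python3 -m inch '[[0,0,0,0,0,0],[0,0,0,0,0,0],[0,0,0,0,0,0],[0,0,0,0,0,0],[0,0,0,0,0,0]]'
python3 -m inch '[[0,0,0.03,0,0,0],[0,0,0.03,0,0,0],[0,0,0,0,0,0],[0,0,0,0,0,0],[0,0,0,0,0,0]]'
python3 -m inch '[[0,0,0.03,0,0,0],[0,0,0.03,0,0,0],[0,0,0,0,0,0],[0,0,0,0,0,0],[0,0,0,0,0,0]]'
```

```text
time: 9.77
ee_pos: [0.5157, -0.215, 0.3211]
eef_rot: [0.999, 0.047, -0.002, -0.001]
ft_force: [-0.2, 0.3, -2.2]
width: 0.0613
grip_force: 25.0
time: 10.18
ee_pos: [0.5162, -0.2152, 0.3237]
eef_rot: [0.999, 0.047, -0.0, 0.0]
ft_force: [-0.9, 0.0, -1.2]
width: 0.0613
grip_force: 25.0
time: 10.6
ee_pos: [0.516, -0.2151, 0.3206]
eef_rot: [0.999, 0.047, -0.001, 0.0]
ft_force: [-0.2, -0.1, -1.7]
width: 0.0615
grip_force: 25.0
time: 11.02
ee_pos: [0.516, -0.2151, 0.3182]
eef_rot: [0.999, 0.047, -0.001, 0.0]
ft_force: [0.0, -0.4, -1.9]
width: 0.0613
grip_force: 25.0
```

```bash
for i in 1; do python3 -m inch '[[0,0,0.03,0,0,0],[0,0,0.03,0,0,0],[0,0,0,0,0,0],[0,0,0,0,0,0],[0,0,0,0,0,0]]' | grep -E 'ee_pos|ft'; done
python3 -m inch '[[0,0,0.03,0,0,0],[0,0,0.03,0,0,0],[0,0,0,0,0,0],[0,0,0,0,0,0],[0,0,0,0,0,0]]'| grep -E 'ee_pos|ft'
python3 -m inch '[[0,0,0.03,0,0,0],[0,0,0,0,0,0],[0,0,0,0,0,0],[0,0,0,0,0,0],[0,0,0,0,0,0]]'| grep -E 'ee_pos|ft'
```

```text
ee_pos: [0.516, -0.2151, 0.3158]
ft_force: [0.2, 0.4, -1.7]
ee_pos: [0.516, -0.2151, 0.3134]
ft_force: [0.0, 0.1, -1.5]
ee_pos: [0.516, -0.2151, 0.3123]
ft_force: [-0.1, 0.1, -2.1]
```

```bash
python3 -m inch '[[0,0,0.03,0,0,0],[0,0,0,0,0,0],[0,0,0,0,0,0],[0,0,0,0,0,0],[0,0,0,0,0,0]]'| grep -E 'ee_pos|ft'
python3 -m inch '[[0,0,0.03,0,0,0],[0,0,0,0,0,0],[0,0,0,0,0,0],[0,0,0,0,0,0],[0,0,0,0,0,0]]'| grep -E 'ee_pos|ft'
python3 -m inch '[[0,0,0.03,0,0,0],[0,0,0,0,0,0],[0,0,0,0,0,0],[0,0,0,0,0,0],[0,0,0,0,0,0]]'| grep -E 'ee_pos|ft'
```

```text
ee_pos: [0.516, -0.2151, 0.311]
ft_force: [-0.2, 0.1, -1.5]
ee_pos: [0.5161, -0.2151, 0.3099]
ft_force: [1.3, 0.2, -1.7]
ee_pos: [0.5161, -0.2151, 0.3088]
ft_force: [0.4, 1.2, 2.1]
```

```bash
python3 -m inch '[[0,0,0,0,0,0],[0,0,0,0,0,0],[0,0,0,0,0,0],[0,0,0,0,0,0],[0,0,0,0,0,0]]'| grep -E 'ee_pos|ft'
python3 -m inch '[[0,0,0,0,0,0],[0,0,0,0,0,0],[0,0,0,0,0,0],[0,0,0,0,0,0],[0,0,0,0,0,0]]'| grep -E 'ee_pos|ft|torq'
```

```text
ee_pos: [0.516, -0.2151, 0.3087]
ft_force: [1.5, 0.1, 2.1]
ee_pos: [0.516, -0.2151, 0.3087]
ft_force: [1.0, -1.4, 2.0]
```

```bash
python3 -m inch '[[0,0,-0.02,0,0,0],[0,0,0,0,0,0],[0,0,0,0,0,0],[0,0,0,0,0,0],[0,0,0,0,0,0]]'| grep -E 'ee_pos|ft'
python3 -m inch '[[0,0,0,0,0,0],[0,0,0,0,0,0],[0,0,0,0,0,0],[0,0,0,0,0,0],[0,0,0,0,0,0]]' - 3 | grep -E 'ee_pos|ft|grip'
python3 -m inch '[[0,0,0,0,0,0],[0,0,0,0,0,0],[0,0,0,0,0,0],[0,0,0,0,0,0],[0,0,0,0,0,0]]' 0.8 | grep -E 'ee_pos|ft|width'
python3 -m inch '[[0,0,-0.1,0,0,0],[0,0,-0.3,0,0,0],[0,0,-0.5,0,0,0],[0,0,-0.7,0,0,0],[0,0,-0.7,0,0,0]]'| grep -E 'ee_pos|ft'
python3 -c "
from go import *
import pickle
cs={n:eyes.camera(n) for n in ('scene','wrist')}
pickle.dump(cs,open('p2.pkl','wb'))
o=np.zeros((600,800,3),np.uint8)
o[:400,:400]=cv2.resize(cs['wrist']['pixels'][130:290,240:400,::-1],(400,400),interpolation=3)
b=cs['scene']['pixels'][90:220,225:345,::-1];o[:433,400:]=cv2.resize(b,(400,433),interpolation=3)
cv2.imwrite('pics/c6.png',o[:440]);plan([.65,.25,.4],rackR())"
```

```text
ee_pos: [0.5159, -0.2151, 0.3093]
ft_force: [0.1, -0.8, 0.1]
ee_pos: [0.5159, -0.2151, 0.3093]
ft_force: [-0.0, 0.3, 0.1]
grip_force: 3.0
ee_pos: [0.516, -0.2151, 0.3094]
ft_force: [0.3, -0.0, -0.4]
width: 0.0775
ee_pos: [0.5159, -0.2149, 0.4033]
ft_force: [0.4, -0.2, 0.5]
t 16.12 pos [ 0.517  -0.2151  0.4075] F [0.68 0.65 0.14] w 0.0781
turn units [ 0.03 -4.42 -0.01] | shift units before turn [  4.41 -11.26   0.17] after turn [  3.91 -11.26  -2.04]
```

View pics/c6.png

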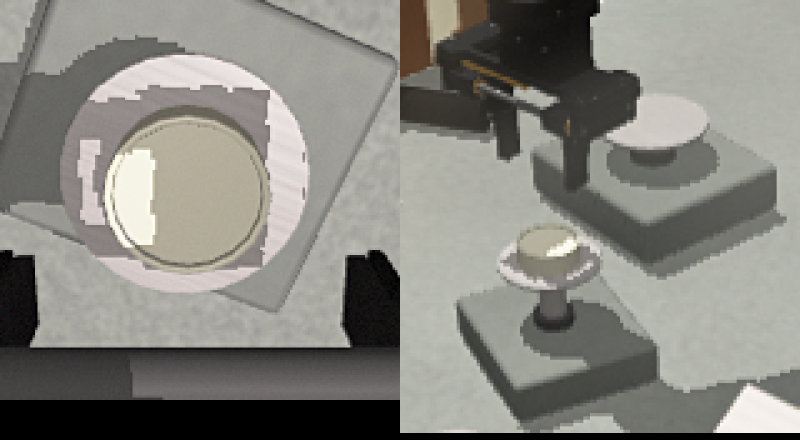

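The dish lies flat and released on the pan, with the pan at about (185,173) and the dish top at (187,195) in the wrist crop. I'll check the offset and plan the move to the cup.

```bash
python3 -c "
from go import *
import pickle
c=pickle.load(open('p2.pkl','rb'))['wrist']
f=lambda q,z:(onz(c,np.array([240,130])+np.array(q)/2.5,z))
for z in(.117,.122):
  P=f([(61,173),(309,173),(185,53),(185,293)],z);D=f([(105,195),(270,195),(187,117),(187,273)],z+.022)
  print(P.mean(0),np.linalg.norm(P[0]-P[1]),D.mean(0),np.linalg.norm(D[0]-D[1]))
print(rk(.446,.2153,.6)); plan(rk(.446,.2153,.63),rackR())"
```

```text
[ 0.5142636  -0.21439287  0.117     ] 0.10111796271560734 [ 0.51303542 -0.21540992  0.139     ] 0.06245665345304639
[ 0.5157789  -0.21426322  0.122     ] 0.09927223640289906 [ 0.51470742 -0.21524876  0.144     ] 0.06121706316969012
[0.66294022 0.27892607 0.29661524]
t 16.12 pos [ 0.517  -0.2151  0.4075] F [0.68 0.65 0.14] w 0.0781
turn units [ 0.03 -4.42 -0.01] | shift units before turn [  5.16 -11.96   2.11] after turn [  5.54 -11.95  -0.75]
```

```bash
python3 -m inch '[[0.2,-0.5,0,0,0,0],[0.38,-0.88,0,0,0,0],[0.38,-0.88,0,0,0,0],[0.38,-0.88,0,0,0,0],[0.38,-0.88,0,0,0,0]]' 1 20 | grep ee_
python3 -m inch '[[0.38,-0.88,0,0,0,0],[0.38,-0.88,0,0,0,0],[0.38,-0.88,0,0,0,0],[0.38,-0.88,0,0,0,0],[0.38,-0.88,0,0,0,0]]' | grep ee_
python3 -m inch '[[0.38,-0.88,0,0,0,0],[0.38,-0.88,0,0,0,0],[0.38,-0.88,0,0,0,0],[0.38,-0.88,0,0,0,0],[0.2,-0.4,0,0,-0.3,0]]' | grep ee_
python3 -m inch '[[0,0,0,0,-0.82,0],[0,0,0,0,-0.82,0],[0,0,0,0,-0.82,0],[0,0,0,0,-0.82,0],[0,0,0,0,-0.82,0]]'
python3 -m inch '[[0,0,0,0,0,0],[0,0,0,0,0,0],[0,0,0,0,0,0],[0,0,0,0,0,0],[0,0,0,0,0,0]]' | grep ee_
python3 -c "
from go import *
plan(rk(.4445,.2153,.64),rackR());print(r.read_state()['joint_positions'].round(2))"
```

```text
ee_pos: [0.5695, -0.0468, 0.4022]
ee_pos: [0.6287, 0.1356, 0.4019]
ee_pos: [0.6811, 0.3018, 0.4013]
time: 17.78
ee_pos: [0.6827, 0.2966, 0.401]
eef_rot: [0.964, 0.046, -0.262, 0.011]
ft_force: [-40.2, -25.4, 8.6]
width: 0.087
grip_force: 0.0
ee_pos: [0.6815, 0.2962, 0.4023]
t 18.2 pos [0.6815 0.2962 0.4023] F [-0.12  0.08 -0.59] w 0.0869
turn units [0.01 0.04 0.01] | shift units before turn [0.86 0.39 1.54] after turn [0.85 0.39 1.54]
[-0.27  0.87 -0.43  0.73  0.07  2.06 -2.09]
```

```bash
python3 -m inch '[[0.4,0.2,0.2,0,0,0],[0.45,0.2,0.3,0,0.04,0],[0,0,0.4,0,0,0],[0,0,0.4,0,0,0],[0,0,0.24,0,0,0]]' | grep -E 'ee_|ft'
python3 -m inch '[[0,0,0,0,0,0],[0,0,0,0,0,0],[0,0,0,0,0,0],[0,0,0,0,0,0],[0,0,0,0,0,0]]' | grep -E 'ee_|ft'
python3 -c "
from go import *
plan(rk(.4445,.2153,.64),rackR());print(r.read_state()['joint_positions'].round(3))
c=eyes.camera('wrist');s=eyes.camera('scene')['pixels'][190:300,290:430,::-1]
o=np.zeros((600,800,3),np.uint8);o[:300,:480]=cv2.resize(c['pixels'][:,:,::-1],(480,300));o[:251,480:]=cv2.resize(s,(320,251),interpolation=3)
cv2.imwrite('pics/c7.png',o[:300]);print(proj(c,[rk(.4445,.2153,.416)])*.75)"
```

```text
ee_pos: [0.6822, 0.2788, 0.3262]
ft_force: [0.3, -0.1, -0.2]
ee_pos: [0.6824, 0.2803, 0.3311]
ft_force: [-0.0, 0.0, -0.2]
t 19.03 pos [0.6824 0.2803 0.3311] F [-0.05  0.05 -0.22] w 0.087
turn units [-0. -0.  0.] | shift units before turn [-0.03 -0.01 -0.01] after turn [-0.03 -0.01 -0.01]
[-0.226  0.874 -0.42   0.872  0.086  1.917 -2.049]
[[236.5766948  166.81114392]]
```

View pics/c7.png

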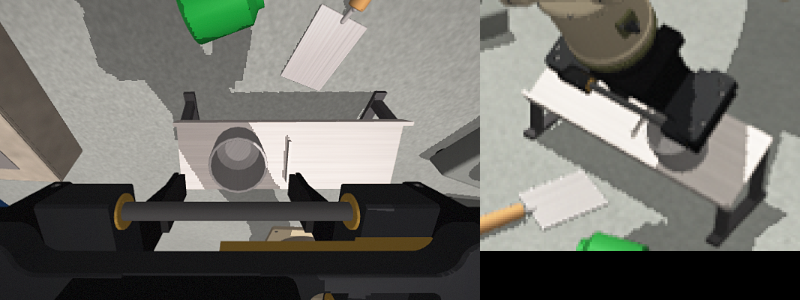

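```bash
python3 -m inch '[[0.06,0,0.3,0,0,0],[0,0,0.4,0,0,0],[0,0,0.2,0,0,0],[0,0,0.2,0,0,0],[0,0,0.2,0,0,0]]' | grep -E 'ee_|ft'
python3 -m inch '[[0,0,0.3,0,0,0],[0,0,0.3,0,0,0],[0,0,0.1,0,0,0],[0,0,0,0,0,0],[0,0,0,0,0,0]]' | grep -E 'ee_|ft'
python3 -m inch '[[0,0,0,0,0,0],[0,0,0,0,0,0],[0,0,0,0,0,0],[0,0,0,0,0,0],[0,0,0,0,0,0]]' 0.3 20
python3 -m inch '[[0,0,0,0,0,0],[0,0,0,0,0,0],[0,0,0,0,0,0],[0,0,0,0,0,0],[0,0,0,0,0,0]]' 0.2 25
```

```text
ee_pos: [0.658, 0.2781, 0.2844]
ft_force: [0.9, 0.2, 0.8]
ee_pos: [0.6444, 0.2768, 0.2608]
ft_force: [-0.7, 0.2, 0.1]
time: 20.38
ee_pos: [0.6444, 0.2767, 0.2604]
eef_rot: [0.965, 0.046, -0.259, 0.012]
ft_force: [1.7, 0.0, 1.0]
width: 0.0624
grip_force: 20.0
time: 20.8
ee_pos: [0.6444, 0.2767, 0.2604]
eef_rot: [0.965, 0.046, -0.259, 0.012]
ft_force: [1.4, -1.2, 1.1]
width: 0.0624
grip_force: 25.0
```

```bash
python3 -m inch '[[0,0,-0.15,0,0,0],[0,0,-0.4,0,0,0],[0,0,-0.6,0,0,0],[0,0,-0.6,0,0,0],[0,0,-0.3,0,0,0]]' | grep -E 'ee_|ft|wid'
python3 -m inch '[[0,0,0,0,0.4,0],[0,0,0,0,0.8,0],[0,0,0,0,0.8,0],[0,0,0,0,0.8,0],[0,0,0,0,0.8,0]]'  | grep -E 'ee_|ft|wid'
python3 -m inch '[[0,0,0,0,0.5,0],[0,0,-0.4,0,0.26,0],[0,0,-0.7,0,0,0],[0,0,-0.7,0,0,0],[0,0,-0.2,0,0,0]]' | grep -E 'ee_|ft|wid'
python3 -c "
from go import *
plan([.514,-.215,.41],downR(psi))"
```

```text
ee_pos: [0.686, 0.2806, 0.3338]
ft_force: [0.5, -0.7, -1.1]
width: 0.0622
ee_pos: [0.6851, 0.2808, 0.3312]
ft_force: [0.1, 0.4, -2.1]
width: 0.0624
ee_pos: [0.6857, 0.281, 0.4176]
ft_force: [0.8, 0.1, 0.4]
width: 0.0625
t 22.05 pos [0.6857 0.281  0.4176] F [0.82 0.06 0.41] w 0.0625
turn units [-0.02 -0.03  0.  ] | shift units before turn [-5.44 11.94  0.14] after turn [-5.44 11.94  0.19]
```

```bash
python3 -m inch '[[-0.12,0.25,0,0,0,0],[-0.25,0.55,0,0,0,0],[-0.35,0.78,0,0,0,0],[-0.35,0.78,0,0,0,0],[-0.35,0.78,0,0,0,0]]' | grep -E 'ee_|wid'
python3 -m inch '[[-0.35,0.78,0,0,0,0],[-0.35,0.78,0,0,0,0],[-0.35,0.78,0,0,0,0],[-0.35,0.78,0,0,0,0],[-0.35,0.78,0,0,0,0]]' | grep -E 'ee_|wid'
python3 -m inch '[[-0.35,0.78,0,0,0,0],[-0.35,0.78,0,0,0,0],[-0.35,0.78,0,0,0,0],[-0.35,0.78,0,0,0,0],[-0.3,0.6,0,0,0,0]]' | grep -E 'ee_|wid'
python3 -m inch '[[-0.2,0.4,0,0,0,0],[-0.08,0.2,0,0,0,0],[0,0,0,0,0,0],[0,0,0,0,0,0],[0,0,0,0,0,0]]' | grep -E 'ee_|wid'
python3 -m inch '[[0,0,0,0,0,0],[0,0,0,0,0,0],[0,0,0,0,0,0],[0,0,0,0,0,0],[0,0,0,0,0,0]]' | grep -E 'ee_|ft'
python3 -c "
from go import *
import pickle
plan([.514,-.215,.41],downR(psi))
cs={n:eyes.camera(n) for n in ('scene','wrist')}
pickle.dump(cs,open('p3.pkl','wb'))
o=np.zeros((600,800,3),np.uint8)
o[:480,:400]=cv2.resize(cs['wrist']['pixels'][130:322,240:400,::-1],(400,480),interpolation=3)
b=cs['scene']['pixels'][90:220,225:345,::-1];o[:433,400:]=cv2.resize(b,(400,433),interpolation=3)
cv2.imwrite('pics/c8.png',o[:480])"
```

```text
ee_pos: [0.6403, 0.1492, 0.4112]
width: 0.0622
ee_pos: [0.5853, -0.013, 0.4118]
width: 0.0626
ee_pos: [0.5313, -0.1689, 0.4119]
width: 0.0626
ee_pos: [0.5242, -0.1892, 0.4115]
width: 0.0625
ee_pos: [0.5236, -0.1909, 0.4114]
ft_force: [0.2, -0.6, -2.7]
t 24.13 pos [ 0.5236 -0.1909  0.4114] F [ 0.2  -0.57 -2.66] w 0.0626
turn units [-0.    0.01  0.01] | shift units before turn [-0.3   0.58  0.04] after turn [-0.29  0.58  0.04]
```

View pics/c8.png

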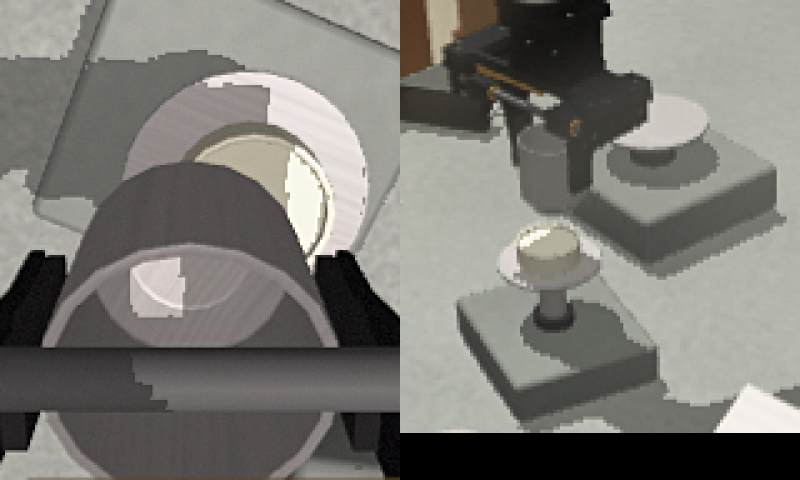

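The cup hangs upright in the grip, with the mouth from column 45 to 335 of the crop and the dish behind it. I'll fit where the cup sits in the hand.

```bash
python3 -c "
from go import *
import pickle
from scipy.optimize import least_squares
c=pickle.load(open('p3.pkl','rb'))['wrist']; a=np.linspace(0,2*np.pi,400)
M=downR(psi); p0=np.array([.5236,-.1909,.4114])
def ci(dx,dy,h):
    P=p0+(M@np.c_[dx+.031*np.cos(a),dy+.031*np.sin(a),h+0*a].T).T
    p=proj(c,P); return p[:,0].min(),p[:,0].max(),p[:,1].min()
f=lambda v:np.array([*ci(v[0],v[1],v[2]),ci(v[0],v[1],v[2]+.058)[2]])-[258,374,228,194]
s=least_squares(f,[0,0,.145],diff_step=1e-3,x_scale=.01);print(s.x,s.fun)
t=np.array([.5145,-.2152,0])-(M@np.array([s.x[0],s.x[1],0]));print(t,(M.T@(t-p0)/.04)[:2])
"
```

```text
[-5.15795685e-03 -3.75819419e-05  1.49496306e-01] [-0.2055641   0.20554705 -0.69732546  0.97261621]
[ 0.5196386  -0.21475201  0.        ] [-0.15471223  0.5843338 ]
```

```bash
python3 -m inch '[[-0.1,0.29,0.1,0,0,0],[-0.1,0.3,0.2,0,0,0],[0,0,0.2,0,0,0],[0,0,0.1,0,0,0],[0,0,0,0,0,0]]' | grep -E 'ee_|wid'
python3 -m inch '[[0,0,0,0,0,0],[0,0,0,0,0,0],[0,0,0,0,0,0],[0,0,0,0,0,0],[0,0,0,0,0,0]]' | grep -E 'ee_|ft'
python3 -c "
from go import *
import pickle
plan([.518,-.215,.387],downR(psi))
c=eyes.camera('scene');pickle.dump(c,open('p4.pkl','wb'))
cv2.imwrite('pics/c9.png',cv2.resize(c['pixels'][115:195,230:310,::-1],(600,600),interpolation=cv2.INTER_CUBIC))
pc=r.read_state()['ee_pos']
for dx in(0,-.0025,-.005):
  q=pc+downR(psi)@np.array([dx,0,.149]); ax=proj(c,[q,q-[0,0,.04],q-[0,0,.072],[.5145,-.2152,.144],[.5145,-.2152,.122]]); print(dx,((ax-[230,115])*7.5).round(0).tolist())"
```

```text
ee_pos: [0.5173, -0.2157, 0.3857]
width: 0.0626
ee_pos: [0.5178, -0.2152, 0.3877]
ft_force: [-0.3, -0.1, -2.1]
t 25.07 pos [ 0.5178 -0.2152  0.3877] F [-0.34 -0.13 -2.12] w 0.0624
turn units [0.   0.01 0.01] | shift units before turn [ 0.   -0.    0.02] after turn [ 0.   -0.    0.02]
0 [[269.0, 158.0], [276.0, 242.0], [280.0, 308.0], [290.0, 350.0], [293.0, 394.0]]
-0.0025 [[274.0, 155.0], [280.0, 240.0], [285.0, 305.0], [290.0, 350.0], [293.0, 394.0]]
-0.005 [[278.0, 153.0], [284.0, 237.0], [289.0, 303.0], [290.0, 350.0], [293.0, 394.0]]
```

View pics/c9.png

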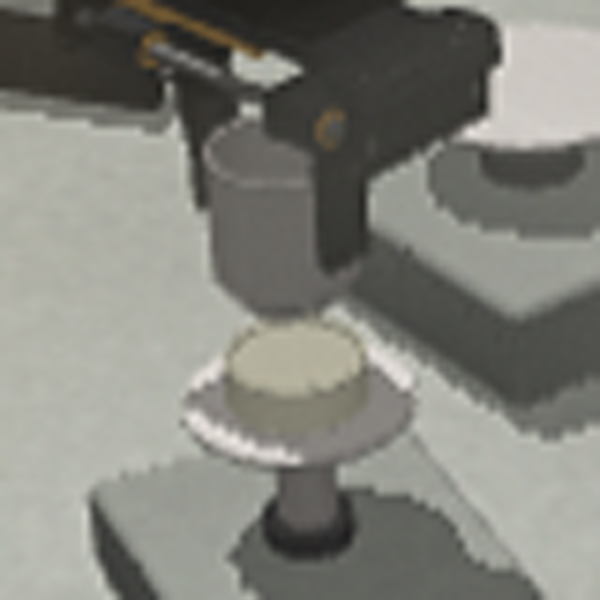

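```bash
python3 -c "
from go import *
import pickle
c=pickle.load(open('p4.pkl','rb'));g=c['pixels'].mean(2).astype(int)
for v in list(range(148,159))+list(range(162,171)): print(v,g[v,254:284].tolist())
# predicted silhouettes for cup at dx in hand and dish
pc=np.array([.5178,-.2152,.3877]);a=np.linspace(0,2*np.pi,400)
def cyl(x,y,zs,rad):
    P=np.vstack([np.c_[x+rad*np.cos(a),y+rad*np.sin(a),z+0*a] for z in zs]);return cv2.convexHull(proj(c,P).astype(np.float32))[:,0]
def ext(H,v):
    xs=[]
    for i in range(len(H)):
        p,q=H[i],H[(i+1)%len(H)]
        if (p[1]-v)*(q[1]-v)<0: xs.append(p[0]+(q[0]-p[0])*(v-p[1])/(q[1]-p[1]))
    return (round(float(min(xs)),2),round(float(max(xs)),2)) if xs else None
for x in(.511,.5145,.518):
  b=.3877-.219
  H=cyl(x,-.2152,[b+.014,b+.072],.031);F=cyl(x,-.2152,[b,b+.006],.02);D=cyl(x,-.2152,[.1215,.1435],.031)
  print(x,'body',[ext(H,v) for v in(150,152,153,154)],'foot max row',F[:,1].max().round(2),[ext(F,v) for v in (155,156)],'dish',[ext(D,v) for v in(163,165,167)],D[:,1].min(),D[:,1].max())
"
```

```text
148 [170, 171, 174, 177, 102, 96, 99, 100, 102, 100, 102, 102, 100, 102, 101, 100, 102, 103, 67, 53, 53, 51, 53, 55, 55, 71, 82, 81, 79, 94]
149 [169, 171, 172, 180, 115, 96, 99, 99, 101, 100, 100, 100, 101, 101, 101, 102, 101, 103, 73, 50, 51, 51, 54, 73, 72, 77, 82, 81, 80, 76]
150 [167, 168, 172, 177, 120, 95, 98, 100, 102, 99, 99, 101, 100, 101, 100, 101, 99, 102, 80, 54, 54, 65, 73, 93, 80, 79, 79, 80, 80, 75]
151 [170, 169, 171, 176, 135, 95, 97, 100, 102, 100, 99, 101, 99, 101, 100, 101, 100, 100, 101, 76, 73, 98, 96, 93, 75, 77, 75, 78, 78, 75]
152 [171, 171, 171, 173, 145, 105, 95, 98, 101, 101, 99, 100, 99, 101, 100, 101, 100, 100, 100, 99, 95, 96, 91, 78, 75, 76, 77, 78, 76, 76]
153 [173, 173, 174, 175, 178, 148, 106, 98, 99, 99, 98, 100, 100, 100, 101, 101, 99, 99, 98, 97, 95, 94, 84, 71, 74, 75, 76, 76, 76, 76]
154 [172, 175, 173, 173, 175, 177, 146, 116, 101, 97, 99, 101, 100, 102, 100, 100, 100, 98, 94, 90, 94, 100, 95, 79, 74, 72, 75, 75, 76, 74]
155 [174, 173, 173, 173, 173, 176, 176, 157, 120, 94, 97, 97, 96, 96, 96, 95, 100, 97, 88, 92, 127, 137, 113, 102, 90, 76, 
[... 1811 characters left out ...]
 120, 118, 125, 131, 130, 131, 133, 131, 130]
0.511 body [(258.73, 278.6), (258.92, 278.22), (259.35, 277.45), (260.27, 276.19)] foot max row 158.07 [(262.67, 275.27), (262.96, 274.65)] dish [(259.83, 279.34), (260.0, 279.45), (260.17, 279.55)] 156.30783 172.59035
0.5145 body [(257.81, 277.72), (257.98, 277.56), (258.24, 276.96), (258.94, 275.92)] foot max row 158.48 [(261.76, 274.5), (261.9, 274.13)] dish [(258.93, 278.48), (259.11, 278.6), (259.28, 278.71)] 156.70671 173.0198
0.518 body [(256.89, 276.84), (257.06, 276.83), (257.2, 276.39), (257.7, 275.54)] foot max row 158.9 [(260.86, 273.64), (260.94, 273.49)] dish [(258.03, 277.62), (258.21, 277.74), (258.38, 277.86)] 157.10661 173.45036
```

The scene crop puts the dish axis at column 269.0 px (x ≈ 0.5145). The cup body's left edge at 257.8 px gives the same x, so the cup is over the dish to about 1 mm. I'm lowering it.

```bash
python3 -m inch '[[0,0,0.15,0,0,0],[0,0,0.2,0,0,0],[0,0,0.1,0,0,0],[0,0,0.05,0,0,0],[0,0,0,0,0,0]]' | grep -E 'ee_|ft'
python3 -m inch '[[0,0,0,0,0,0],[0,0,0,0,0,0],[0,0,0,0,0,0],[0,0,0,0,0,0],[0,0,0,0,0,0]]' | grep -E 'ee_|ft'
python3 -m inch '[[0,0,0.03,0,0,0],[0,0,0.03,0,0,0],[0,0,0,0,0,0],[0,0,0,0,0,0],[0,0,0,0,0,0]]' | grep -E 'ee_|ft'
python3 -m inch '[[0,0,0.03,0,0,0],[0,0,0,0,0,0],[0,0,0,0,0,0],[0,0,0,0,0,0],[0,0,0,0,0,0]]' | grep -E 'ee_|ft'
```

```text
ee_pos: [0.5175, -0.2153, 0.3665]
ft_force: [0.8, 1.0, -1.5]
ee_pos: [0.5177, -0.2154, 0.3676]
ft_force: [0.3, -0.0, -2.1]
ee_pos: [0.5177, -0.2154, 0.365]
ft_force: [0.3, -0.3, -2.6]
ee_pos: [0.5177, -0.2154, 0.3638]
ft_force: [1.0, 0.2, -2.0]
```

```bash
python3 -m inch '[[0,0,0.03,0,0,0],[0,0,0,0,0,0],[0,0,0,0,0,0],[0,0,0,0,0,0],[0,0,0,0,0,0]]' | grep -E 'ee_|ft'
python3 -m inch '[[0,0,0.03,0,0,0],[0,0,0,0,0,0],[0,0,0,0,0,0],[0,0,0,0,0,0],[0,0,0,0,0,0]]' | grep -E 'ee_|ft'
python3 -m inch '[[0,0,0.03,0,0,0],[0,0,0,0,0,0],[0,0,0,0,0,0],[0,0,0,0,0,0],[0,0,0,0,0,0]]' | grep -E 'ee_|ft'
```

```text
ee_pos: [0.5177, -0.2154, 0.3627]
ft_force: [0.2, -0.6, -2.3]
ee_pos: [0.5177, -0.2154, 0.3615]
ft_force: [0.0, -0.0, -2.6]
ee_pos: [0.5177, -0.2154, 0.3603]
ft_force: [-0.1, -0.3, -2.4]
```

```bash
python3 -m inch '[[0,0,0.03,0,0,0],[0,0,0,0,0,0],[0,0,0,0,0,0],[0,0,0,0,0,0],[0,0,0,0,0,0]]' | grep -E 'ee_|ft'
```

```text
ee_pos: [0.5177, -0.2154, 0.3591]
ft_force: [-0.5, -0.3, -2.6]
```

```bash
python3 -m inch '[[0,0,0.03,0,0,0],[0,0,0,0,0,0],[0,0,0,0,0,0],[0,0,0,0,0,0],[0,0,0,0,0,0]]' | grep -E 'ee_|ft'
python3 -m inch '[[0,0,0.03,0,0,0],[0,0,0,0,0,0],[0,0,0,0,0,0],[0,0,0,0,0,0],[0,0,0,0,0,0]]' | grep -E 'ee_|ft'
```

```text
ee_pos: [0.5177, -0.2154, 0.3579]
ft_force: [0.0, 0.4, -2.2]
ee_pos: [0.5177, -0.2154, 0.3567]
ft_force: [-0.3, -0.5, -2.3]
```

```bash
python3 -m inch '[[0,0,0.03,0,0,0],[0,0,0,0,0,0],[0,0,0,0,0,0],[0,0,0,0,0,0],[0,0,0,0,0,0]]' | grep -E 'ee_|ft'
```

```text
ee_pos: [0.5177, -0.2154, 0.3556]
ft_force: [-1.1, -0.4, -1.0]
```

```bash
python3 -m inch '[[0,0,0.02,0,0,0],[0,0,0,0,0,0],[0,0,0,0,0,0],[0,0,0,0,0,0],[0,0,0,0,0,0]]' | grep -E 'ee_|ft'
python3 -m inch '[[0,0,0,0,0,0],[0,0,0,0,0,0],[0,0,0,0,0,0],[0,0,0,0,0,0],[0,0,0,0,0,0]]' | grep -E 'ee_|ft'
```

```text
ee_pos: [0.5177, -0.2154, 0.3548]
ft_force: [0.7, -0.1, 2.3]
ee_pos: [0.5177, -0.2154, 0.3547]
ft_force: [0.9, -0.8, 1.8]
```

```bash
python3 -m inch '[[0,0,-0.02,0,0,0],[0,0,0,0,0,0],[0,0,0,0,0,0],[0,0,0,0,0,0],[0,0,0,0,0,0]]' - 10 | grep -E 'ee_|ft'
python3 -m inch '[[0,0,0,0,0,0],[0,0,0,0,0,0],[0,0,0,0,0,0],[0,0,0,0,0,0],[0,0,0,0,0,0]]' - 3 | grep -E 'ee_|ft|grip'
python3 -m inch '[[0,0,0,0,0,0],[0,0,0,0,0,0],[0,0,0,0,0,0],[0,0,0,0,0,0],[0,0,0,0,0,0]]' 1 | grep -E 'ft|width'
python3 -m inch '[[0,0,0,0,0,0],[0,0,-0.1,0,0,0],[0,0,-0.3,0,0,0],[0,0,-0.5,0,0,0],[0,0,-0.6,0,0,0]]' | grep -E 'ee_|ft|width'
python3 -m inch '[[0,0,-0.7,0,0,0],[0,0,-0.5,0,0,0],[0,0,-0.2,0,0,0],[0,0,0,0,0,0],[0,0,0,0,0,0]]' | grep -E 'ee_|ft|time'
python3 -c "
from go import *
cs={n:eyes.camera(n) for n in ('scene','wrist')}
o=np.zeros((600,800,3),np.uint8)
o[:400,:400]=cv2.resize(cs['wrist']['pixels'][130:290,240:400,::-1],(400,400),interpolation=3)
b=cs['scene']['pixels'][110:200,225:325,::-1];o[:360,400:]=cv2.resize(b,(400,360),interpolation=3)
cv2.imwrite('pics/c10.png',o[:400])"
```

```text
ee_pos: [0.5177, -0.2154, 0.3554]
ft_force: [0.9, -0.3, 0.4]
ee_pos: [0.5177, -0.2154, 0.3554]
ft_force: [-0.4, 0.1, -0.4]
grip_force: 3.0
ft_force: [-0.1, -1.0, -0.3]
width: 0.0846
ee_pos: [0.5175, -0.2153, 0.4162]
ft_force: [-0.6, -0.1, 0.8]
width: 0.087
time: 32.62
ee_pos: [0.5177, -0.2153, 0.4713]
ft_force: [0.6, -0.6, -0.4]
```

View pics/c10.png

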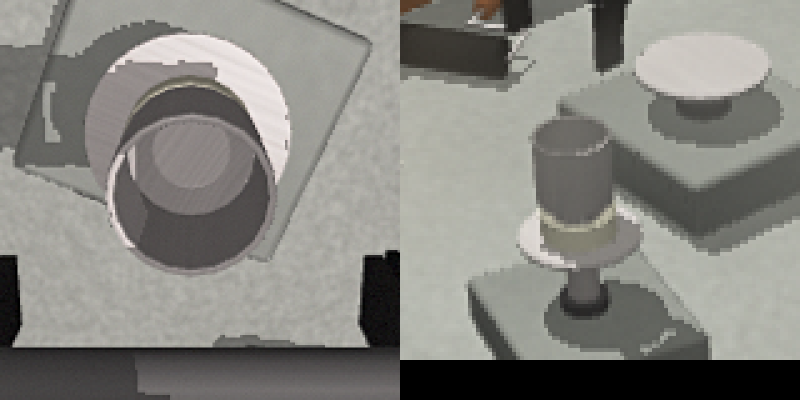

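The cup stands upright in the dish, centred in both views (scene crop: cup axis at column 573, dish at 578, which matches the expected lean of the view). The gripper is clear, so I'm handing in.

```bash
python3 -c "
from bench import job
print(job.close_job())"
```

```text
the job is handed in; nothing more can be done
None
```

The job is handed in: the dish lies flat on the smaller balance's pan, with the cup upright in its centre (both centred to about 1–2 mm by camera), the gripper clear and 33 s used. The fingertips pressed on the rack with about 31 N while reaching for the dish, and the wrist force jumped once to about 48 N as the arm tilted over the cup, apparently with joint 6 at its end stop (read 2.06, the limit).

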